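# Click the swatch tray into the curing lamp and start it

### The arm

A 6-joint arm with a two-finger parallel gripper is mounted at the origin on the work surface. World frame = base frame: x ahead of the robot, y to its left, z up, the work surface at z = 0. Lengths are in m, angles in rad, forces in N, time in s.
With the tool pointing down it reaches from about 0.3 to 0.875 m from the base axis. Payload 6.4 kg.
Tool frame: the origin (TCP) lies at the centre of the arm's flange, where the gripper is bolted on; the fingertips stand 173 mm ahead of it and the grasp point (between the pads) lies 155 mm ahead of it (ctrl.pinch_z is the distance from the TCP to the grasp point, in m); z points along the fingers, y is the direction in which the jaws open and shut (so a half turn about z gives the same grasp; the last joint's range is limited). The gripper opens to 85 mm and grips with 20 to 120 N. Pads are 22 mm wide; open, the fingers measure 114 mm over their backs; the gripper's body (76 mm by 85 mm) begins 54 mm behind the grasp point. The pads swing forward as they close: fully open they stand 13 mm farther back than shut.
Start: joints at [0.906, 0.181, 1.607, -0, 1.354, -0.206], TCP at [0.255, 0.516, 0.405] pointing down, gripper open.
Joint ranges: [-2.99, 2.99], [-0.89, 2.07], [0.3, 2.58], [-1.14, 4.28], [0, 2.63], [-3.12, 3.12]. Speed limits (rad/s): [2.57, 2.57, 3.01, 3.14, 3.14, 3.14].

### API

Orientations are given as a unit quaternion [w, x, y, z].
In Python, from bench import ctrl gives the robot as it stands.
- The arm moves only by the tool drive_tool, never from a script. Its argument "commands" is a list that holds one entry, the list of rows, each a list of 7 numbers: the shift along the tool's x, y, z in units of 50 mm (1.0 is 50 mm), then the turn, a rotation vector about the tool's x, y, z in units of 8 degrees (1.0 is 8 degrees), then the closure in counts, from 0 (fully open) to 255 (shut). A call has 1 to 10 rows; each row shifts and turns the commanded pose from where the row before left it, along the tool's axes as they then stand; what a row does not reach is not made up. A row lasts 1/10 s, in which the tool goes at most 50 mm and 8.59 degrees, less where a joint would pass 70% of its speed; a pose out of reach is approached as far as the arm can. A call is refused whole if a number of a shift passes 1 or a number of a turn 1, either way. A call with a gripper value outside its range is refused whole. The fingers move at their own pace and stop on an object; the grip force is fixed at half the most. Time passes only in rows, so rows that do not move let the fingers close. It gives the time, the measured TCP pose, the force and the opening at its end, in the units of the state.
- ctrl.get_obs(): the state, without advancing time (a new reading comes with each control period).
- ctrl.camera(name): name is "scene" or "top" or "wrist"; returns a dict with "pixels" (420x560x3 uint8, red, green, blue), "depth" (420x560 float32, m along the optical axis (not along the pixel's ray), 0 where there is no reading), "intrinsics" (3x3 intrinsics, pixels), "R" (3x3) and "t" (3): a world point X has camera coordinates R X + t; the wrist camera has in their place "tool_from_camera" (4x4, takes a point from camera to tool coordinates, whose origin is the TCP and whose axes are the flange's). Camera axes: x right, y down, z forward; pixel columns grow to the right and rows downward; lengths in m; the calibration is good to about 2 mm. A picture is of the moment at which its call begins: read the wrist's pose just before it.
- ctrl.hand_in(): hands the job in, once; it reports no verdict.
The state is a dict: "time_s": time; "q": joint angles; "dq": joint speeds; "joint_efforts": joint torques, N m; "eef_pos": TCP position; "eef_rot": TCP orientation; "wrist_force": force on the tool from outside, world axes, zero at the start; "torque": the same for the moment, N m; "opening": opening from 0.0 (shut) to 1.0 (fully open).
Only numpy, scipy, OpenCV 4.12 (cv2) and the standard library are available. Lean on these libraries where they do the work, as an engineer would, in place of code of your own. Each camera call takes 0.05 s, during which the arm holds its last target. There are 200 camera calls.

### The job

Cure the freshly painted swatch wheel: push its white tray along the rails into the curing lamp until you feel it click into its notch (the push grows heavy, then suddenly light), and stop there without shoving it on through the lamp. Then press the green start button on top of the lamp right down and let it come up again. Only push and press: pinch nothing and pick nothing up, and leave everything else on the desk where it stands.

Things in the scene. Friction and masses are not known exactly. Their poses are not given: they have to be found in the camera images.
- lamp: cream curing lamp, fixed; housing 180 deep (its x), 220 wide (y), 95 mm tall, open right through from front to back. Origin on the desk under its middle; +x points from its front to its back, the way the tray is pushed; z up. Front face at x = -90 mm. Two aluminium rails 6 mm high at y = -50 and +50 mm run from x = -285 to +165 mm, joined at the ends by 6 mm high black bars
- tray_lip (a point): middle of the outer (front) face of the white tray's upright front lip, 24 mm above the desk, axes as the lamp's. The lip is 130 wide, 8 mm thick, from 8 to 42 mm above the desk; push its outer face along the lamp's +x. Tray: 245 long, 130 wide, rides on the rails; the swatch wheel is clipped in. At the click the lip's outer face is 70 mm before the housing's front face
- tray (a joint): how far the tray is in, m: 0 fully out, 0.110 in the click notch (red marks on its rims level with the housing's front face), 0.165 at the rear stop; starts at 0 to 0.05. Drag about 1 N; from about 0.099 to 0.104 a spring catch makes the push climb from 6 to 9 N, it vanishes at 0.105 and the tray snaps on by itself to 0.110 and stays; 6 rising to 10 N would force it over a second hump at 0.116
- start_top (a point): middle of the top of the green round start button on the lamp's roof, 30 mm across, 108 mm above the desk, 13 mm above the roof, 45 mm in front of the lamp's origin. It is pressed straight down. Axes as the lamp's
- start (a joint): how far the start button is pressed, m: 0 up, 0.006 fully down (needs about 4.5 N); springs back up. It counts as pressed from 0.0045
- gel_pink: pink gel-polish bottle, 29 mm across, 74 mm tall with its black cap, standing beside the lamp or its rails; origin under its middle; leave it alone
- gel_orange: orange gel-polish bottle, same size, standing beside the lamp or its rails; origin under its middle; leave it alone
- gel_violet: violet gel-polish bottle, same size, standing beside the lamp or its rails; origin under its middle; leave it alone
- swatch_fan: spare ring of cream swatch sticks with coloured tips lying flat on the desk, 176 mm across, 4 mm thick; origin under its middle; leave it alone
- brush_cup: glass cup with nail-art brushes, 68 mm across, 160 mm tall with the brushes; origin under its middle; leave it alone
- buffer: pink buffer block, 95 x 27 x 27 mm, lying along its x; origin under its middle; leave it alone
- handpiece: cordless dark grey nail-drill handpiece lying on the desk along its x, 155 mm long, 25 mm thick; origin under its middle; leave it alone
- jar: small pale pink jar with a white lid, 56 mm across, 45 mm tall; origin under its middle; leave it alone

How it is judged:
On the way, in this order (a step that is already met when the one before it is completed fails the run):
1. the tray sits in its click notch under the lamp (value of joint tray between 0.107 and 0.113 m and value of joint start below 0.003 m), for 0.3 s.
2. the start button is pressed down with the tray in its notch (value of joint tray between 0.107 and 0.113 m and value of joint start above 0.0045 m), for 0.05 s.
At the end, for the whole second after the job is handed in: The tray is at rest in its click notch (joint within 3 mm of 0.110), the start button has been pressed at least 4.5 mm and is up again (within 1.5 mm), and everything else stands within 15 mm of where it was (value of joint tray between 0.107 and 0.113 m and value of joint start below 0.0015 m and velocity of joint tray between -0.005 and 0.005 m/s); the robot touches nothing.
It fails at once if the tray's lip was pinched (outer plate tray_c0 and backing plate tray_c1 squeezed together) instead of pushed (contact force between the fingers and tray_c0 above 1.5 N and contact force between the fingers and tray_c1 above 1.5 N).
It fails at once if the tray was shoved on past its click notch (over the second hump) (value of joint tray above 0.122 m).
It fails at once if the start button was pressed while the tray was not in its notch (value of joint start above 0.0035 m and not (value of joint tray between 0.107 and 0.113 m)).
It fails at once if something else on the desk was moved or picked up (distance of any of gel_pink, gel_orange, gel_violet, swatch_fan, brush_cup, buffer, handpiece, jar from where it was at the start of the episode above 0.015 m).
It also fails if it takes over 51 s, if anything falls off the work surface, if the arm or the gripper's body presses on something with over 40 N, if the wrist force passes 120 N, or if a joint passes its speed limit or range.

## Working session

There is one attempt and no reset: what is moved stays moved. The work goes in short steps, Python scripts to look and compute and a tool call to move; the robot and the scene stay as the last step left them, time stands still between calls to the robot, and variables do not carry over. Pictures are saved under pics/ and viewed, about 8 in all and at most 12, crops included, and the job is handed in when it is done.

Besides the shell and the picture viewer there is one more tool, called after ">>>" in YAML: its name, and indented under it one key for each argument. drive_tool: Moves the arm, as the interface text tells. Its arguments: {"type":"object","properties":{"commands":{"type":"array","items":{"type":"array","items":{"type":"array","items":{"type":"number"}}}}},"required":["commands"]}

```bash
mkdir -p pics; cat > h.py <<'E'
import numpy as np, cv2
from bench import ctrl
def snap(n,f):
    c=ctrl.camera(n); cv2.imwrite('pics/'+f+'.png',c['pixels'][:,:,::-1]); np.savez('pics/'+f+'.npz',**c); return c
def pts(c):
    K=c['intrinsics'];d=c['depth'];v,u=np.indices(d.shape)
    P=np.stack([(u-K[0,2])/K[0,0]*d,(v-K[1,2])/K[1,1]*d,d],-1)
    return (P-c['t'])@c['R']
E
python3 - <<'E'
from h import *
c=snap('top','top0');s=snap('scene','sc0')
o=ctrl.get_obs();print(o)
for n,c in(('top',c),('sc',s)):
    P=pts(c);hsv=cv2.cvtColor(c['pixels'],cv2.COLOR_RGB2HSV)
    m=cv2.inRange(hsv,(40,90,50),(85,255,255))
    k,l,st,ce=cv2.connectedComponentsWithStats(m)
    for i in range(1,k):
        if st[i,4]>30: print(n,st[i],np.median(P[l==i],0))
E
```

```text
{'time_s': 0.1, 'q': array([ 9.05684735e-01,  1.81481634e-01,  1.60789933e+00,  1.65823401e-05,
        1.35381394e+00, -2.06288563e-01]), 'dq': array([-2.15960251e-04, -3.94675008e-03, -2.56910006e-03, -5.05751624e-04,
        2.24989757e-05,  3.18609582e-05]), 'joint_efforts': array([ 3.10789728e-04, -4.45872223e+01, -3.52239203e+01, -2.52011278e-04,
        4.07666215e-03, -2.70376984e-05]), 'eef_pos': array([0.25449794, 0.51536111, 0.40386985]), 'eef_rot': array([-3.45449940e-04,  2.27406167e-01,  9.73799668e-01, -7.22863106e-04]), 'wrist_force': array([-0.31753414,  0.2744101 ,  0.23488435]), 'torque': array([-0.02395267,  0.01531432, -0.01195998]), 'opening': 0.9995721813122236}
top [267 178   9   9  67] [0.55649593 0.00563427 0.10811687]
sc [304 208  11  10  84] [0.56253247 0.00440447 0.10854077]
```

View pics/top0.png

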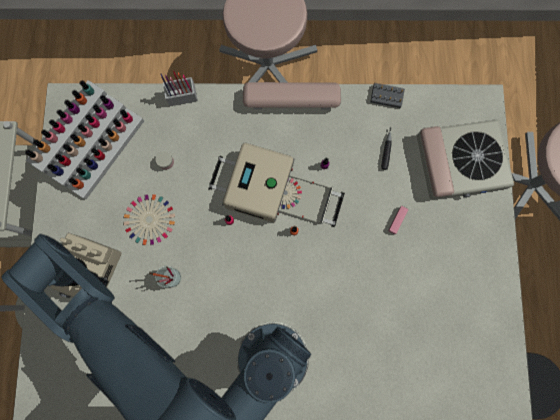

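View pics/sc0.png

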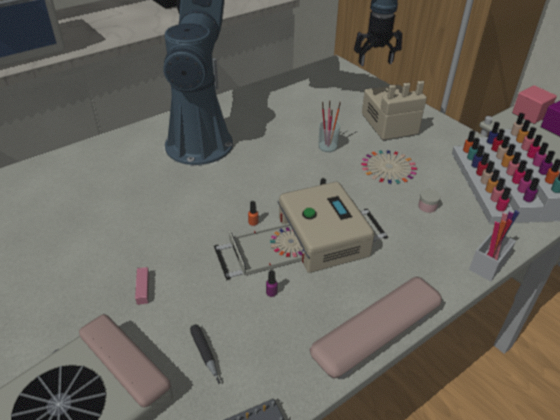

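The top view shows the lamp at about (260,182), with its front facing right. The green button is at (271,183), the rails end with a black bar at (337,208), and the lip is just inside it. The pink bottle is at (229,219), the orange one at (294,230) and the violet one at (325,163). Next I'll measure the roof and lip.

```bash
python3 - <<'E'
from h import *
for f in('top0','sc0'):
    c=dict(np.load(f'pics/{f}.npz'));P=pts(c);x,y,z=P[...,0],P[...,1],P[...,2]
    near=(np.hypot(x-.57,y-.03)<.2)
    m=(near&(z>.088)&(z<.102)).astype(np.uint8)
    k,l,st,ce=cv2.connectedComponentsWithStats(m);i=1+st[1:,4].argmax()
    q=P[l==i]; r=cv2.minAreaRect(q[:,:2].astype(np.float32)); print(f,'roof',r,np.median(q[:,2]))
    a=cv2.boxPoints(r)
    e=a[1]-a[0];e2=a[2]-a[1];s=e if np.linalg.norm(e)<np.linalg.norm(e2) else e2
    u=s/np.linalg.norm(s); u=u if u[1]>0 else -u
    print('push dir',u,'yaw',np.degrees(np.arctan2(u[1],u[0])))
    C=np.array(r[0]); n=np.array([-u[1],u[0]])
    L=np.stack([(P[...,:2]-C)@u,(P[...,:2]-C)@n,z],-1)
    btn=cv2.inRange(cv2.cvtColor(c['pixels'],cv2.COLOR_RGB2HSV),(40,90,50),(85,255,255))>0
    print('btn local',np.median(L[btn&near],0))
    g=(L[...,0]<-.1)&(L[...,0]>-.32)&(abs(L[...,1])<.08)
    for lo,hi in((.032,.048),):
        s=L[g&(z>lo)&(z<hi)]; print('lip',len(s),s.min(0),np.median(s,0),s.max(0))
    for h in range(-300,-90,10):
        s=L[g&(L[...,0]>h/1e3)&(L[...,0]<(h+10)/1e3)&(abs(L[...,1])<.065)]
        if len(s): print(h,len(s),np.percentile(s[:,2],[10,50,90,100]).round(3),end='; ')
    print()
    im=c['pixels'][:,:,::-1]
    cr=im[140:250,190:360] if f=='top0' else im[170:310,200:400]
    cv2.imwrite(f'pics/{f}c.png',cv2.resize(cr,None,fx=4,fy=4,interpolation=2))
E
```

```text
top0 roof ((0.5694613456726074, 0.04873195290565491), (0.17830494046211243, 0.21788567304611206), 73.40908813476562) 0.09413211573757227
push dir [0.28553647 0.9583679 ] yaw 73.40908
btn local [-0.04562317  0.00087506  0.10800219]
lip 82 [-0.24259123 -0.06272908  0.03237555] [-0.23821178  0.00720325  0.03894748] [-0.23360658  0.06526478  0.04730211]
-300 111 [-0.004 -0.001  0.003  0.01 ]; -290 107 [-0.003  0.002  0.009  0.013]; -280 110 [-0.005  0.003  0.009  0.013]; -270 112 [-0.006 -0.001  0.007  0.011]; -260 107 [-0.006  0.001  0.007  0.01 ]; -250 96 [-0.006  0.002  0.042  0.049]; -240 127 [0.007 0.031 0.042 0.053]; -230 108 [0.004 0.01  0.017 0.025]; -220 114 [0.004 0.01  0.016 0.022]; -210 114 [0.004 0.01  0.015 0.021]; -200 111 [0.004 0.009 0.015 0.019]; -190 113 [0.004 0.009 0.015 0.026]; -180 114 [0.005 0.01  0.017 0.027]; -170 111 [0.004 0.009 0.015 0.024]; -160 113 [0.004 0.009 0.015 0.024]; -150 115 [0.005 0.01  0.018 0.023]; -140 111 [0.005 0.011 0.018 0.025]; -130 110 [0.005 0.011 0.017 0.023]; -120 112 [0.007 0.012 0.019 0.026]; -110 110 [0.005 0.013 0.019 0.022]; 
sc0 
[... 375 characters left out ...]
  0.008]; -290 158 [0.    0.006 0.01  0.013]; -280 134 [0.002 0.007 0.01  0.014]; -270 143 [-0.001  0.003  0.009  0.011]; -260 147 [-0.     0.003  0.008  0.012]; -250 271 [0.001 0.01  0.041 0.048]; -240 94 [0.004 0.038 0.044 0.048]; -230 124 [0.009 0.012 0.017 0.022]; -220 143 [0.009 0.012 0.016 0.023]; -210 146 [0.009 0.012 0.016 0.021]; -200 152 [0.009 0.012 0.015 0.022]; -190 142 [0.009 0.012 0.016 0.023]; -180 145 [0.01  0.012 0.016 0.022]; -170 144 [0.009 0.012 0.015 0.02 ]; -160 144 [0.009 0.012 0.016 0.023]; -150 149 [0.009 0.012 0.019 0.022]; -140 147 [0.009 0.013 0.019 0.022]; -130 148 [0.01  0.015 0.019 0.023]; -120 142 [0.011 0.015 0.019 0.022]; -110 151 [0.01  0.015 0.019 0.022];
```

View pics/top0c.png

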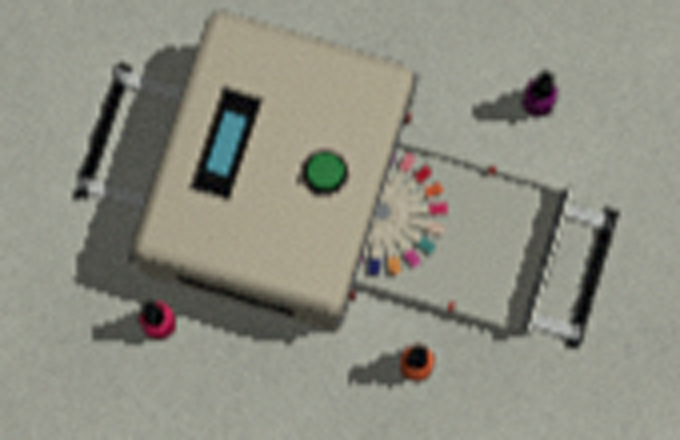

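The two views agree: lamp centre about (0.5705, 0.0495), push yaw about 73°, lip outer face at local x of about -0.2425. That puts the tray near 0.028, so it needs about 82 mm of travel. I'll shut the fingers, turn tool x onto the push direction, then travel over.

>>> drive_tool:
  commands:
    - [[0, 0, 0, 0, 0, 1, 255], [0, 0, 0, 0, 0, 1, 255], [0, 0, 0, 0, 0, 1, 255], [0, 0, 0, 0, 0, 1, 255], [0, 0, 0, 0, 0, 1, 255], [0, 0, 0, 0, 0, 1, 255], [0, 0, 0, 0, 0, 1, 255], [0, 0, 0, 0, 0, 1, 255], [0, 0, 0, 0, 0, 1, 255], [0, 0, 0, 0, 0, 1, 255]]

```text
time_s: 1.1
eef_pos: [0.2545, 0.5154, 0.4041]
eef_rot: [0.0, 0.802, 0.598, -0.001]
wrist_force: [-0.2, -1.0, -0.1]
opening: -0.006
```

```bash
cat >> h.py <<'E'
from scipy.spatial.transform import Rotation as Ro
C=np.array([.5705,.0495]);Y=np.radians(73.0);U=np.array([np.cos(Y),np.sin(Y)]);N=np.array([-U[1],U[0]])
def pose():
    o=ctrl.get_obs();p=o['eef_pos'];q=o['eef_rot'];R=Ro.from_quat(q[[1,2,3,0]]).as_matrix()
    d=p[:2]-C
    print('t',o['time_s'],'p',p.round(4),'local',(d@U).round(4),(d@N).round(4),'toolx yaw',np.degrees(np.arctan2(R[1,0],R[0,0])).round(2),'z',R[:,2].round(3),'F',o['wrist_force'].round(2),'Fu',(o['wrist_force'][:2]@U).round(2),'op',round(o['opening'],3))
    return p,R
def go(lx,ly,z):
    p,R=pose();t=np.r_[C+lx*U+ly*N,z]; print('units',(R.T@(t-p)/.05).round(2))
E
python3 -c "
from h import *
go(-.2655,0,.30)"
```

```text
t 1.1 p [0.2545 0.5154 0.4041] local 0.3532 0.4384 toolx yaw 73.38 z [-0.001 -0.001 -1.   ] F [-0.15 -0.98 -0.06] Fu -0.98 op -0.006
units [-12.43   8.69   2.09]
```

>>> drive_tool:
  commands:
    - [[-0.62, 0.43, 0, 0, 0, 0, 255], [-0.62, 0.43, 0, 0, 0, 0, 255], [-0.62, 0.43, 0, 0, 0, 0, 255], [-0.62, 0.43, 0, 0, 0, 0, 255], [-0.62, 0.43, 0, 0, 0, 0, 255], [-0.62, 0.43, 0, 0, 0, 0, 255], [-0.62, 0.43, 0, 0, 0, 0, 255], [-0.62, 0.43, 0, 0, 0, 0, 255], [-0.62, 0.43, 0, 0, 0, 0, 255], [-0.62, 0.43, 0, 0, 0, 0, 255]]

```text
time_s: 2.1
eef_pos: [0.374, 0.1563, 0.4045]
eef_rot: [-0.0, 0.8, 0.6, -0.0]
wrist_force: [0.3, 1.0, 0.2]
opening: 0.003
```

>>> drive_tool:
  commands:
    - [[-0.62, 0.43, 0, 0, 0, 0, 255], [-0.62, 0.43, 0, 0, 0, 0, 255], [-0.62, 0.43, 0, 0, 0, 0, 255], [-0.62, 0.43, 0, 0, 0, 0, 255], [-0.62, 0.43, 0, 0, 0, 0, 255], [-0.62, 0.43, 0, 0, 0, 0, 255], [-0.62, 0.43, 0, 0, 0, 0, 255], [-0.62, 0.43, 0, 0, 0, 0, 255], [-0.62, 0.43, 0, 0, 0, 0, 255], [0, 0, 0, 0, 0, 0, 255], [0, 0, 0, 0, 0, 0, 255]]

```text
validation failed for argument at $.co...
```

>>> drive_tool:
  commands:
    - [[-0.62, 0.43, 0, 0, 0, 0, 255], [-0.62, 0.43, 0, 0, 0, 0, 255], [-0.62, 0.43, 0, 0, 0, 0, 255], [-0.62, 0.43, 0, 0, 0, 0, 255], [-0.62, 0.43, 0, 0, 0, 0, 255], [-0.62, 0.43, 0, 0, 0, 0, 255], [-0.62, 0.43, 0, 0, 0, 0, 255], [-0.62, 0.43, 0, 0, 0, 0, 255], [-0.62, 0.43, 0, 0, 0, 0, 255], [0, 0, 0, 0, 0, 0, 255]]

```text
time_s: 3.1
eef_pos: [0.4822, -0.1681, 0.4043]
eef_rot: [0.0, 0.801, 0.598, -0.0]
wrist_force: [0.2, -0.3, -0.2]
opening: 0.002
```

```bash
python3 - <<'E'
from h import *
p,R=pose();c=snap('wrist','w0')
T=c['tool_from_camera'];K=c['intrinsics'];d=c['depth'];v,u=np.indices(d.shape)
P=np.stack([(u-K[0,2])/K[0,0]*d,(v-K[1,2])/K[1,1]*d,d],-1)@T[:3,:3].T+T[:3,3]
W=P@R.T+p
L=np.stack([(W[...,:2]-C)@U,(W[...,:2]-C)@N,W[...,2]],-1)
np.save('pics/w0L.npy',L)
g=(d>0)&(L[...,2]>.036)&(L[...,2]<.05)&(L[...,0]<-.2)&(L[...,0]>-.3)&(abs(L[...,1])<.08)
s=L[g];print(len(s),s.min(0),s.max(0))
for a in np.arange(-.06,.06,.02):
    q=s[(s[:,1]>=a)&(s[:,1]<a+.02)];
    if len(q):print(a,np.percentile(q[:,0],[2,50,98]).round(4))
f=(d>0)&(L[...,2]>.06)&(L[...,2]<.1)&(L[...,0]<-.05)
if f.any():print('front face',np.percentile(L[f][:,0],[1,5,50]))
r=(d>0)&(L[...,2]>.003)&(L[...,2]<.012)&(L[...,0]<-.25);print('bar/rails',np.percentile(L[r],[1,50,99],axis=0).round(4))
go(-.2655,0,.30)
E
```

```text
t 3.1 p [ 0.4822 -0.1681  0.4043] local -0.2339 0.0208 toolx yaw 73.48 z [-0.    -0.001 -1.   ] F [ 0.17 -0.28 -0.16] Fu -0.22 op 0.002
625 [-0.24355446 -0.06644737  0.03600611] [-0.23540597  0.06314804  0.04410284]
-0.06 [-0.2424 -0.2398 -0.2356]
-0.039999999999999994 [-0.2427 -0.2402 -0.2356]
-0.01999999999999999 [-0.2428 -0.2404 -0.2358]
1.3877787807814457e-17 [-0.243  -0.2405 -0.2361]
0.020000000000000018 [-0.2432 -0.2404 -0.2361]
0.04000000000000002 [-0.2433 -0.2407 -0.2364]
front face [-0.19638546 -0.15659486 -0.08417546]
bar/rails [[-0.4806 -0.3272  0.0036]
 [-0.2803 -0.0151  0.006 ]
 [-0.2527  0.0581  0.0117]]
t 3.15 p [ 0.4816 -0.1661  0.404 ] local -0.2322 0.0219 toolx yaw 73.54 z [-0.001  0.001 -1.   ] F [0.16 0.06 0.02] Fu 0.1 op -0.0
units [-0.67  0.44  2.08]
```

View pics/w0.png

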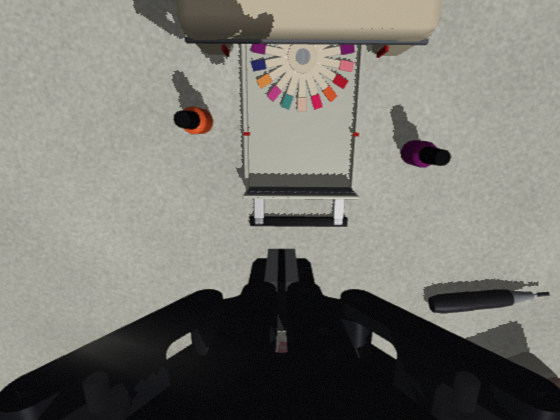

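The wrist view shows the lip at rows 190–195, columns 245–358, the black bar at row 220, and orange and violet well clear to either side. The lip tilts 0.5° from my yaw, so the true yaw is about 73.5°, which the tool already has. Next: move in front of the lip and descend between it and the bar.

>>> drive_tool:
  commands:
    - [[-0.34, 0.22, 0, 0, 0, 0, 255], [-0.33, 0.22, 0, 0, 0, 0, 255], [0, 0, 0.5, 0, 0, 0, 255], [0, 0, 0.6, 0, 0, 0, 255], [0, 0, 0.6, 0, 0, 0, 255], [0, 0, 0.6, 0, 0, 0, 255], [0, 0, 0.5, 0, 0, 0, 255], [0, 0, 0, 0, 0, 0, 255]]

```text
time_s: 3.95
eef_pos: [0.4918, -0.2013, 0.2611]
eef_rot: [-0.004, 0.8, 0.6, -0.001]
wrist_force: [-0.1, 1.1, -0.7]
opening: -0.003
```

```bash
sed -i 's/radians(73.0)/radians(73.5)/' h.py; python3 -c "
from h import *
c=snap('wrist','w1');go(-.266,0,.192)"
```

```text
t 4.0 p [ 0.4927 -0.2019  0.2633] local -0.2631 0.0032 toolx yaw 73.77 z [-0.003  0.002 -1.   ] F [-1.26  0.02  1.14] Fu -0.34 op 0.001
units [-0.06  0.07  1.43]
```

View pics/w1.png

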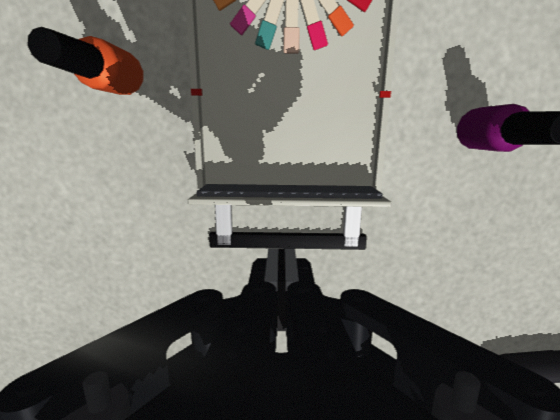

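Lip centred at column 290, and the shut tips (282,250) are in front of it, aligned. I'll descend with a small settle.

>>> drive_tool:
  commands:
    - [[-0.04, 0.06, 0.3, 0, 0, 0, 255], [0, 0, 0.4, 0, 0, 0, 255], [0, 0, 0.4, 0, 0, 0, 255], [0, 0, 0.3, 0, 0, 0, 255], [0, 0, 0, 0, 0, 0, 255], [0, 0, 0, 0, 0, 0, 255]]

```text
time_s: 4.6
eef_pos: [0.4961, -0.2057, 0.1956]
eef_rot: [0.0, 0.8, 0.6, 0.0]
wrist_force: [0.2, -0.1, -0.0]
opening: 0.002
```

```bash
python3 -c "
from h import *
go(-.254,0,.192)"
```

```text
t 4.6 p [ 0.4961 -0.2057  0.1956] local -0.2658 -0.0011 toolx yaw 73.73 z [ 0.001 -0.001 -1.   ] F [ 0.22 -0.08 -0.04] Fu -0.02 op 0.002
units [ 0.24 -0.02  0.07]
```

>>> drive_tool:
  commands:
    - [[0.14, 0, 0.04, 0, 0, 0, 255], [0.14, 0, 0, 0, 0, 0, 255], [0.14, 0, 0, 0, 0, 0, 255], [0.14, 0, 0, 0, 0, 0, 255], [0.14, 0, 0, 0, 0, 0, 255], [0.14, 0, 0, 0, 0, 0, 255], [0.14, 0, 0, 0, 0, 0, 255], [0.14, 0, 0, 0, 0, 0, 255], [0.14, 0, 0, 0, 0, 0, 255], [0.1, 0, 0, 0, 0, 0, 255]]

```text
time_s: 5.6
eef_pos: [0.5148, -0.1395, 0.1926]
eef_rot: [-0.0, 0.8, 0.6, -0.0]
wrist_force: [1.2, -0.9, 0.2]
opening: -0.002
```

>>> drive_tool:
  commands:
    - [[0.04, 0, 0, 0, 0, 0, 255], [0.04, 0, 0, 0, 0, 0, 255], [0, 0, 0, 0, 0, 0, 255]]

```text
time_s: 5.9
eef_pos: [0.5156, -0.136, 0.1925]
eef_rot: [-0.0, 0.8, 0.6, -0.0]
wrist_force: [-0.1, -0.4, -0.5]
opening: 0.002
```

```bash
cat > w.py <<'E'
import sys
from h import *
p,R=pose();c=snap('wrist',sys.argv[1])
T=c['tool_from_camera'];K=c['intrinsics'];d=c['depth'];v,u=np.indices(d.shape)
P=np.stack([(u-K[0,2])/K[0,0]*d,(v-K[1,2])/K[1,1]*d,d],-1)@T[:3,:3].T+T[:3,3]
W=P@R.T+p
L=np.stack([(W[...,:2]-C)@U,(W[...,:2]-C)@N,W[...,2]],-1)
g=(d>0)&(L[...,2]>.036)&(L[...,2]<.046)&(L[...,0]<-.13)&(L[...,0]>-.3)&(abs(abs(L[...,1])-.045)<.018)
s=L[g];print('lip',len(s),np.percentile(s,[3,50,97],axis=0).round(4).tolist())
h=cv2.cvtColor(c['pixels'],cv2.COLOR_RGB2HSV)
r=(cv2.inRange(h,(0,150,80),(5,255,255))|cv2.inRange(h,(175,150,80),(180,255,255)))
k,l,st,ce=cv2.connectedComponentsWithStats(r)
for i in range(1,k):
    q=L[(l==i)&(d>0)]
    if st[i,4]>8 and len(q) and 0.035<abs(np.median(q[:,1]))<.11: print('red',ce[i].round(),np.median(q,0).round(4))
E
python3 w.py w2
```

```text
t 5.9 p [ 0.5156 -0.136   0.1925] local -0.1935 -0.0001 toolx yaw 73.71 z [-0.001  0.001 -1.   ] F [-0.06 -0.43 -0.54] Fu -0.43 op 0.002
lip 2624 [[-0.1827, -0.0602, 0.0361], [-0.1796, 0.027, 0.0411], [-0.1757, 0.0603, 0.0427]]
red [46. 17.] [-0.0909  0.0795  0.0448]
red [506.  31.] [-0.0941 -0.0802  0.0436]
red [142.  94.] [-0.1127  0.0612  0.0191]
red [421.  97.] [-0.1135 -0.0614  0.0189]
```

The lip is where the finger geometry predicts: outer face -0.1825, so the tray is at about 0.088 and needs about 22 mm more. I'll approach the catch slowly and watch the force.

>>> drive_tool:
  commands:
    - [[0.04, 0, 0, 0, 0, 0, 255], [0.04, 0, 0, 0, 0, 0, 255], [0.04, 0, 0, 0, 0, 0, 255], [0.04, 0, 0, 0, 0, 0, 255], [0.04, 0, 0, 0, 0, 0, 255], [0.02, 0, 0, 0, 0, 0, 255], [0, 0, 0, 0, 0, 0, 255]]

```text
time_s: 6.65
eef_pos: [0.519, -0.1255, 0.1927]
eef_rot: [0.0, 0.8, 0.6, 0.0]
wrist_force: [-1.1, -0.1, -0.2]
opening: -0.003
```

>>> drive_tool:
  commands:
    - [[0.02, 0, 0, 0, 0, 0, 255], [0.02, 0, 0, 0, 0, 0, 255], [0, 0, 0, 0, 0, 0, 255]]

```text
time_s: 6.95
eef_pos: [0.5195, -0.1238, 0.1928]
eef_rot: [0.0, 0.8, 0.6, 0.0]
wrist_force: [-0.7, -0.1, 1.0]
opening: 0.001
```

>>> drive_tool:
  commands:
    - [[0.02, 0, 0, 0, 0, 0, 255], [0, 0, 0, 0, 0, 0, 255]]

```text
time_s: 7.15
eef_pos: [0.5198, -0.1231, 0.1928]
eef_rot: [0.0, 0.8, 0.6, -0.0]
wrist_force: [-0.7, -1.7, -0.1]
opening: 0.002
```

>>> drive_tool:
  commands:
    - [[0.02, 0, 0, 0, 0, 0, 255], [0, 0, 0, 0, 0, 0, 255]]

```text
time_s: 7.35
eef_pos: [0.5201, -0.1222, 0.1928]
eef_rot: [0.0, 0.8, 0.6, -0.0]
wrist_force: [-1.4, -3.9, -0.8]
opening: -0.001
```

>>> drive_tool:
  commands:
    - [[0.02, 0, 0, 0, 0, 0, 255], [0, 0, 0, 0, 0, 0, 255]]

```text
time_s: 7.55
eef_pos: [0.5203, -0.1215, 0.1928]
eef_rot: [0.0, 0.8, 0.6, -0.0]
wrist_force: [-2.3, -6.5, 0.4]
opening: 0.001
```

```bash
python3 w.py w3
```

```text
t 7.55 p [ 0.5203 -0.1215  0.1928] local -0.1783 -0.0004 toolx yaw 73.72 z [-0.    -0.001 -1.   ] F [-2.31 -6.51  0.44] Fu -6.9 op 0.001
lip 2594 [[-0.1679, -0.0605, 0.0361], [-0.1649, 0.0272, 0.0411], [-0.161, 0.0604, 0.0427]]
red [54. 65.] [-0.091   0.0795  0.0449]
red [500.  74.] [-0.0931 -0.0801  0.0444]
red [141.  95.] [-0.0982  0.0611  0.0191]
red [419.  98.] [-0.0989 -0.0614  0.0191]
```

The force is now 6.9 N, so the catch is engaged. Finer steps from here.

>>> drive_tool:
  commands:
    - [[0.02, 0, 0, 0, 0, 0, 255], [0, 0, 0, 0, 0, 0, 255]]

```text
time_s: 7.8
eef_pos: [0.5205, -0.121, 0.1928]
eef_rot: [0.001, 0.8, 0.6, -0.001]
wrist_force: [-3.1, -8.2, 0.2]
opening: 0.002
```

>>> drive_tool:
  commands:
    - [[0.02, 0, 0, 0, 0, 0, 255], [0, 0, 0, 0, 0, 0, 255]]

```text
time_s: 8.0
eef_pos: [0.5206, -0.1203, 0.1928]
eef_rot: [0.001, 0.8, 0.6, -0.001]
wrist_force: [-4.1, -9.8, -0.1]
opening: -0.001
```

>>> drive_tool:
  commands:
    - [[0.02, 0, 0, 0, 0, 0, 255], [0, 0, 0, 0, 0, 0, 255]]

```text
time_s: 8.2
eef_pos: [0.521, -0.1192, 0.1928]
eef_rot: [0.001, 0.8, 0.6, -0.001]
wrist_force: [-2.7, -6.3, 0.4]
opening: -0.0
```

The peak passed (10.6 N, then 6.9 N). I'll check whether it snapped.

>>> drive_tool:
  commands:
    - [[0, 0, 0, 0, 0, 0, 255], [0, 0, 0, 0, 0, 0, 255]]

```text
time_s: 8.4
eef_pos: [0.5212, -0.1179, 0.1927]
eef_rot: [-0.0, 0.8, 0.6, 0.0]
wrist_force: [0.1, 0.0, 0.4]
opening: -0.001
```

```bash
python3 w.py w4
```

```text
t 8.4 p [ 0.5212 -0.1179  0.1927] local -0.1745 -0.0002 toolx yaw 73.69 z [ 0.     0.001 -1.   ] F [0.14 0.01 0.35] Fu 0.05 op -0.001
lip 2605 [[-0.1631, -0.0604, 0.0361], [-0.16, 0.0274, 0.041], [-0.1561, 0.0602, 0.0428]]
red [57. 78.] [-0.0911  0.0794  0.0449]
red [502.  85.] [-0.0927 -0.0802  0.0444]
red [142.  93.] [-0.0932  0.0609  0.0191]
red [420.  96.] [-0.094  -0.0614  0.019 ]
```

The push force is zero, the lip ran 1 mm ahead of the fingers, and the tray's red marks are level with the housing's (-0.0935 vs -0.092). It has clicked. Back off, then rise.

>>> drive_tool:
  commands:
    - [[-0.1, 0, 0, 0, 0, 0, 255], [-0.3, 0, 0, 0, 0, 0, 255], [0, 0, -0.6, 0, 0, 0, 255], [0, 0, -0.8, 0, 0, 0, 255], [0, 0, -0.8, 0, 0, 0, 255], [0, 0, -0.8, 0, 0, 0, 255], [0, 0, -0.6, 0, 0, 0, 255], [0, 0, 0, 0, 0, 0, 255], [0, 0, 0, 0, 0, 0, 255]]

```text
time_s: 9.35
eef_pos: [0.5153, -0.138, 0.3732]
eef_rot: [0.001, 0.8, 0.6, 0.0]
wrist_force: [-0.9, 0.2, -0.7]
opening: 0.002
```

```bash
cat >> w.py <<'E'
b=cv2.inRange(h,(40,90,50),(85,255,255));k,l,st,ce=cv2.connectedComponentsWithStats(b)
i=1+st[1:,4].argmax();print('btn px',ce[i],st[i]);q=(l==i)&(d>0);print('btn world',np.median(W[q],0),'local',np.median(L[q],0))
# ray onto z=0.108
r=R@(T[:3,:3]@np.linalg.inv(K)@np.r_[ce[i],1]);o=R@T[:3,3]+p;print('ray',o+r*(.108-o[2])/r[2])
go(-.045,0,.31)
E
python3 w.py w5
```

```text
t 9.35 p [ 0.5153 -0.138   0.3732] local -0.1954 -0.0004 toolx yaw 73.69 z [ 0.001 -0.001 -1.   ] F [-0.9   0.24 -0.68] Fu -0.02 op 0.002
lip 459 [[-0.161, -0.0604, 0.0361], [-0.158, 0.0274, 0.0413], [-0.1537, 0.0607, 0.043]]
red [193.  85.] [-0.0916  0.0792  0.0448]
red [368.  87.] [-0.0926 -0.0798  0.0443]
red [218.  88.] [-0.0912  0.0617  0.0191]
red [342.  89.] [-0.0915 -0.0611  0.019 ]
btn px [281.69777306  11.20148462] [260   0  44  28 943]
btn world [ 0.5560347  -0.00148155  0.1079433 ] local [-0.05268122 -0.00114007  0.1079433 ]
ray [ 0.55636869 -0.00158433  0.108     ]
t 9.4 p [ 0.515  -0.1377  0.3719] local -0.1953 0.0 toolx yaw 73.69 z [-0.001  0.    -1.   ] F [-0.1   0.69 -0.71] Fu 0.63 op 0.001
units [3.   0.01 1.24]
```

View pics/w5.png

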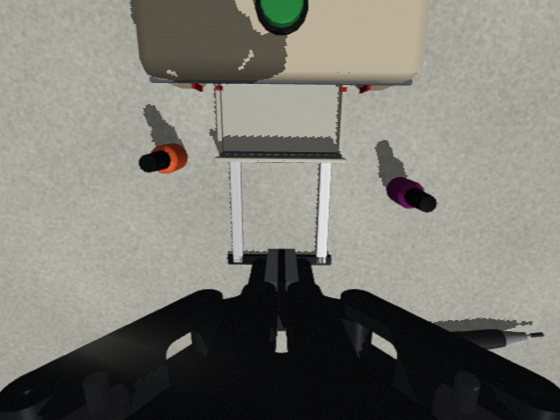

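The tray's red marks (218,88)/(342,89) line up with the housing's (193,85)/(368,87), so it's in the notch. The bottles haven't moved. The button is cut off at the image top, so I'll move part way and measure it again.

>>> drive_tool:
  commands:
    - [[0.5, 0, 0, 0, 0, 0, 255], [0.5, 0, 0, 0, 0, 0, 255], [0.5, 0, 0, 0, 0, 0, 255], [0.3, 0, 0, 0, 0, 0, 255], [0, 0, 0, 0, 0, 0, 255], [0, 0, 0, 0, 0, 0, 255]]

```text
time_s: 10.0
eef_pos: [0.5405, -0.0512, 0.3718]
eef_rot: [-0.001, 0.8, 0.6, -0.001]
wrist_force: [0.3, 0.0, -0.3]
opening: -0.002
```

```bash
python3 w.py w6 | grep -v -e red -e lip
```

```text
t 10.0 p [ 0.5405 -0.0512  0.3718] local -0.105 0.0001 toolx yaw 73.76 z [-0.002 -0.    -1.   ] F [ 0.27  0.01 -0.29] Fu 0.09 op -0.002
btn px [282.88537549 137.36442688] [ 264  117   39   41 1265]
btn world [0.55843385 0.00579943 0.10827836] local [-0.04507116 -0.00085043  0.10827836]
ray [0.55838349 0.00583488 0.108     ]
t 10.05 p [ 0.5406 -0.0516  0.3721] local -0.1054 0.0 toolx yaw 73.71 z [-0.001 -0.    -1.   ] F [-0.31 -0.15  0.61] Fu -0.23 op 0.0
units [1.21 0.01 1.24]
```

The button is at local (-0.045, -0.001, 0.108), exactly as specified.

>>> drive_tool:
  commands:
    - [[0.5, 0.01, 0, 0, 0, 0, 255], [0.5, 0.01, 0, 0, 0, 0, 255], [0.21, 0, 0, 0, 0, 0, 255], [0, 0, 0.4, 0, 0, 0, 255], [0, 0, 0.5, 0, 0, 0, 255], [0, 0, 0.5, 0, 0, 0, 255], [0, 0, 0.2, 0, 0, 0, 255], [0, 0, 0, 0, 0, 0, 255], [0, 0, 0, 0, 0, 0, 255]]

```text
time_s: 10.95
eef_pos: [0.5591, 0.0063, 0.2935]
eef_rot: [0.0, 0.8, 0.6, 0.0]
wrist_force: [1.0, -0.9, 0.2]
opening: 0.003
```

>>> drive_tool:
  commands:
    - [[0, 0, 0.06, 0, 0, 0, 255], [0, 0, 0.06, 0, 0, 0, 255], [0, 0, 0.04, 0, 0, 0, 255], [0, 0, 0, 0, 0, 0, 255]]

```text
time_s: 11.35
eef_pos: [0.5586, 0.0069, 0.2846]
eef_rot: [-0.0, 0.8, 0.6, -0.0]
wrist_force: [-0.0, -0.6, -0.6]
opening: -0.003
```

```bash
python3 -c "
from h import *
go(-.045,-.0008,.275)"
```

```text
t 11.35 p [0.5586 0.0069 0.2846] local -0.0442 -0.0007 toolx yaw 73.72 z [-0. -0. -1.] F [-0.01 -0.57 -0.64] Fu -0.54 op -0.003
units [-0.02  0.    0.19]
```

>>> drive_tool:
  commands:
    - [[0, 0, 0.06, 0, 0, 0, 255], [0, 0, 0.04, 0, 0, 0, 255], [0, 0, 0.04, 0, 0, 0, 255], [0, 0, 0, 0, 0, 0, 255]]

```text
time_s: 11.75
eef_pos: [0.5589, 0.0069, 0.2778]
eef_rot: [0.0, 0.8, 0.6, 0.0]
wrist_force: [-0.0, 0.7, 3.3]
opening: -0.001
```

>>> drive_tool:
  commands:
    - [[0, 0, 0.03, 0, 0, 0, 255], [0, 0, 0.02, 0, 0, 0, 255], [0, 0, 0, 0, 0, 0, 255]]

```text
time_s: 12.05
eef_pos: [0.5589, 0.0069, 0.2759]
eef_rot: [0.0, 0.8, 0.6, 0.0]
wrist_force: [-1.0, -0.3, 7.6]
opening: 0.0
```

>>> drive_tool:
  commands:
    - [[0, 0, 0.03, 0, 0, 0, 255], [0, 0, 0, 0, 0, 0, 255], [0, 0, 0, 0, 0, 0, 255]]

```text
time_s: 12.35
eef_pos: [0.559, 0.0069, 0.2757]
eef_rot: [0.0, 0.8, 0.6, 0.0]
wrist_force: [-6.7, 0.6, 17.5]
opening: -0.0
```

The button has bottomed: the force rose to 17.5 N with no further travel. Release it and back away to check.

>>> drive_tool:
  commands:
    - [[0, 0, -0.2, 0, 0, 0, 255], [0, 0, -0.5, 0, 0, 0, 255], [0, 0, -0.6, 0, 0, 0, 255], [0, 0, -0.6, 0, 0, 0, 255], [-0.5, 0, 0, 0, 0, 0, 255], [-0.7, 0, 0, 0, 0, 0, 255], [-0.7, 0, 0, 0, 0, 0, 255], [-0.5, 0, 0, 0, 0, 0, 255], [0, 0, 0, 0, 0, 0, 255], [0, 0, 0, 0, 0, 0, 255]]

```text
time_s: 13.35
eef_pos: [0.5248, -0.1085, 0.3682]
eef_rot: [-0.001, 0.801, 0.599, -0.0]
wrist_force: [0.5, 0.1, -0.1]
opening: -0.001
```

```bash
python3 w.py w7; python3 - <<'E'
from h import *
c=snap('top','top1'); a=np.load('pics/top0.npz')['pixels']
d=cv2.absdiff(a,c['pixels']).max(2); cv2.imwrite('pics/d.png',np.hstack([c['pixels'][60:300,20:420,::-1],cv2.merge([d]*3)[60:300,20:420]]))
E
```

```text
t 13.35 p [ 0.5248 -0.1085  0.3682] local -0.1645 -0.001 toolx yaw 73.62 z [-0.001  0.001 -1.   ] F [ 0.46  0.11 -0.06] Fu 0.24 op -0.001
lip 458 [[-0.1607, -0.0604, 0.0361], [-0.1577, -0.0275, 0.0412], [-0.1535, 0.0605, 0.0428]]
red [220. 122.] [-0.0916  0.061   0.0193]
red [342. 123.] [-0.0927 -0.0618  0.0187]
btn px [281.50800769  47.79692505] [ 261   25   42   46 1561]
btn world [0.55863477 0.00574561 0.10822437] local [-0.04537673 -0.00073146  0.10822437]
ray [0.55865632 0.00583065 0.108     ]
t 13.4 p [ 0.525  -0.1079  0.3683] local -0.1639 -0.001 toolx yaw 73.69 z [-0.001  0.001 -1.   ] F [ 0.2   0.95 -0.01] Fu 0.97 op -0.0
units [ 2.38 -0.01  1.17]
```

View pics/d.png

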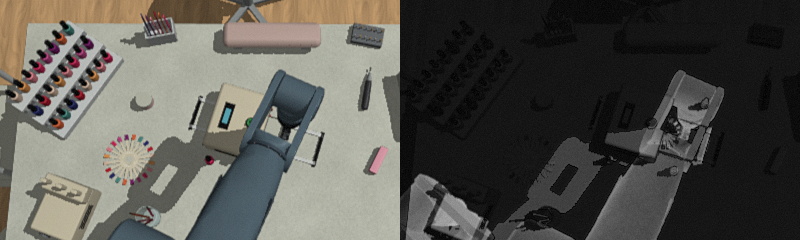

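The button is back up (top at 0.108), the lip is at -0.1607 and the marks are level. In the difference picture only the arm and its shadows have changed; the fan, jar, buffer, handpiece and cup are in place. The arm is clear, so I'm handing in.

```bash
python3 -c "
from bench import ctrl
print(ctrl.hand_in())"
```

```text
the job is handed in; nothing more can be done
None
```

The tray is in its click notch, the start button has been pressed right down and has come up again, and the job is handed in at about 13.5 s of robot time. No verdict was reported.

- **Tray:** I pushed the lip with shut fingers. The force climbed to about 10.6 N, then fell to about 0 as the tray snapped about 1 mm ahead of the fingers. Afterwards the red marks on its rims were within about 1 mm of the housing front. The lip's outer face measured -0.161 m against the nominal -0.160 m.
- **Button:** it bottomed out, with the force rising to 17.5 N and no further travel. Seen afterwards, its top was back at 108 mm, and the tray had not moved.
- **Everything else:** the before-and-after top view showed only the arm and its shadows changed. The arm hid the orange and violet bottles in that last view. They looked untouched in the wrist view before the button press, and the arm stayed high above the desk after that.

One wrist reading just after the click, taken while the tray may still have been settling, put the marks about 2 mm short. The later readings agreed with the notch.

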